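Set the link on the pillars and hold the readout's zero button

ROBOT

A 6-joint arm with a two-finger parallel gripper is mounted at the origin on the work surface. World frame = base frame: x ahead of the robot, y to its left, z up, the work surface at z = 0. Lengths are in m, angles in degrees, forces in N, time in s.
With the tool pointing down it reaches from about 0.4 to 0.825 m from the base axis. Payload 7 kg.
Tool frame: the origin (TCP) lies midway between the tips of the shut fingers; the grasp point (between the pads) lies ctrl.tcp_to_grasp behind it (ctrl.tcp_to_grasp is the distance from the TCP to the grasp point, in m); z points along the fingers, y is the line along which they close (so a half turn about z gives the same grasp; the last joint's range is limited). The gripper opens to 88 mm and grips with 3 to 60 N. Pads are 19 mm wide; open, the fingers measure 130 mm over their backs; the gripper's body (78 mm by 193 mm) begins 47 mm behind the grasp point.
Start: joints at [85.033, 20.546, 0.682, 0, -70.136, -16.507], TCP at [0.247, 0.628, 0.227] pointing down, gripper open.
Joint ranges: [-176.03, 176.03], [-82.01, 121.73], [-58.28, 71.71], [-173.87, 95.51], [-174.79, -0.11], [-173.66, 173.66]. Speed limits (degrees/s): [136.94, 136.94, 172.46, 180, 180, 180].

INTERFACE

Orientations are given as [roll, pitch, yaw] about the fixed x, y, z axes, in that order (R = Rz(yaw) Ry(pitch) Rx(roll)).
In Python, from plant import ctrl, imaging, close_job gives the robot as it stands.
- The arm moves only by the shell command python3 -m crank 'ROWS'. ROWS is JSON, a list of rows, each a list of 3 entries, a list of its own where there are three numbers: the shift along the world's x, y, z in m, then the turn, a rotation vector about the world's x, y, z in degrees, then the opening, from -1 (shut) to 1 (fully open), so that 0 is half open. A call has 1 to 12 rows; each row shifts and turns the commanded pose from where the row before left it; what a row does not reach is not made up. A row lasts 1/10 s, in which the tool goes at most 50 mm and 8.59 degrees, less where a joint would pass 70% of its speed; a pose out of reach is approached as far as the arm can. A call is refused whole if a number of a shift passes 0.05 or a number of a turn 8.59, either way. A call with a gripper value outside its range is refused whole. The fingers move at their own pace and stop on an object; the grip force is fixed at half the most. Time passes only in rows, so rows that do not move let the fingers close. It gives the time, the measured TCP pose, the force, the opening and the grip force at its end, in the units of the state.
- ctrl.get_obs(): the state, without advancing time (a new reading comes with each control period).
- imaging.snapshot(name): name is "side" or "top"; returns (picture, depth): 420x560x3 uint8, blue, green, red; 420x560 float32, m along the optical axis (not along the pixel's ray), 0 where there is no reading.
- imaging.camera_model(name): a dict with "mtx" (3x3 intrinsics, pixels), "R" (3x3) and "t" (3): a world point X has camera coordinates R X + t. Camera axes: x right, y down, z forward; pixel columns grow to the right and rows downward; lengths in m; the calibration is good to about 2 mm. A picture is of the moment at which its call begins. camera_model takes no time and is no camera call.
- close_job(): hands the job in; it is judged then, once.
The state is a dict: "clock": time; "joint_pos": joint angles; "qvel": joint speeds; "tau": joint torques, N m; "tool_pos": TCP position; "orientation": TCP orientation; "force": force on the tool from outside, world axes, zero at the start; "moment": the same for the moment, N m; "opening": finger opening in m; "gripper_force": force on a finger pad.
Only numpy, scipy, OpenCV 4.12 (cv2) and the standard library are available. Lean on these libraries where they do the work, as an engineer would, in place of code of your own. Each camera call takes 0.05 s, during which the arm holds its last target. There are 200 camera calls.

TASK

Lay the blue link across the two brass pillars of the measuring fixture, an eye centred on each, and let go of it. Then take the yellow stylus out of its stand, reach its steel pin down through the red-ringed hole in the white readout box and press the recessed zero button all the way down, not pressing it before the link is in place. Finish with the gripper still holding the stylus upright and the button held down, the link still in place and the other things on the table left where they were.

Things in the scene. Friction and masses are not known exactly. Their poses are not given: they have to be found in the camera images.
- link: Loose blue metal link, a flat bar with a round eye at each end: 102 mm long along its y, 10 mm thick; the bar is 16 mm wide (x), the eyes are 26 mm discs centred 38 mm either side of the middle along y (their holes are drawn on). About 0.1 kg. It starts flat on a grey mat 3 mm thick. Origin: centre of the underside. Either end may go on either pillar.
- fixture: Fixed steel measuring fixture, a plate 140 (x) x 200 (y) x 18 mm thick with a grid of black dots. On it stand two brass pillars, 18 mm in diameter and 45 mm tall, with flat tops 63 mm above the table, at 38 mm either side of the plate's centre along its y. Origin: centre of the plate's underside.
- pillar_tops (a point): Point midway between the two brass pillars at the height of their tops, where the middle of the link's underside belongs. Axes as the fixture's: the pillars lie along y.
- stylus: Loose stylus, upright in its stand, 40 g, 119 mm long. From the tip up: a round steel pin, 6 mm diameter, rounded tip, 55 mm long; a yellow flange, 22 mm diameter, 4 mm thick; a yellow round handle with drawn-on black rings, 16 mm diameter, 60 mm long (59 to 119 mm above the tip). Origin: the tip; z runs up along the handle.
- stylus_grip (a point): Middle of the stylus's handle, on its axis, 89 mm from the tip.
- stand: Fixed black block, 60 x 60 x 60 mm, with a vertical hole of 9 mm diameter, 57 mm deep, in the centre of its top. The stylus's pin stands in it, its flange resting on the block's top, 60 mm above the table. Origin: centre of the underside.
- readout: Fixed white readout box, 90 (x) x 110 (y) x 50 mm tall, with a dark display on the +x half of its top and, on the -x half, white keys (fixed, 3 mm high) either side of a red-ringed hole. Origin: centre of the underside.
- aperture (a point): Centre of the mouth of the red-ringed hole, level with the box's top, 50 mm above the table. The hole is 14 mm in diameter and goes straight down. The round red zero button, 12 mm in diameter, fills its bottom: the button's top lies 20 mm below the mouth when up and 26 mm below when fully down.
- zero (a joint): How far the zero button is pressed, in m: 0 up, 0.006 fully down. A spring holds it up: about 2 N to start it, 6 N fully down. It comes up again when let go.
- ring_gauge: Bystander: loose steel ring, 60 mm outside, 18 mm high. Origin: centre of the underside.
- cleaner: Bystander: loose clear bottle with a blue cap, 52 mm diameter, 130 mm tall. Origin: centre of the underside.
- brush: Bystander: loose hand brush lying along its x, about 200 mm long. Origin: on the table under its middle.
- jar: Bystander: loose amber jar, 54 mm diameter, 60 mm tall. Origin: centre of the underside.
- screwdriver: Bystander: loose screwdriver lying along its x, about 200 mm long. Origin: on the table under its middle.
There are look-alikes about, which are no part of the job. Of the things shaped like the readout, the white one is meant.

How it is judged (in metres and radians):
On the way, in this order (a step that is already met when the one before it is completed fails the run):
1. the link lies on both pillars, let go and at rest (horizontal distance between link and pillar_tops below 0.008 m and angle between the y axis of link and the y axis of fixture, either way round below 0.13 rad and angle between link's own z axis and vertical below 0.07 rad and z of link in the frame of pillar_tops between -0.004 and 0.004 m and contact force between the fingers and link below 0.2 N and linear speed of link below 0.02 m/s), for 0.3 s.
2. the stylus has been lifted out of its stand (z of stylus in the frame of stand above 0.06 m and contact force between the fingers and stylus above 1 N), for 0.1 s.
At the end, for the whole second after the job is handed in: Link at rest, untouched, level on the pillars: middle within 8 mm of theirs, length within 0.13 rad of their line, underside within 4 mm of their tops. Gripper holds the stylus (over 3 N) within 0.2 rad of upright, tip in the ringed hole, pushing the button with over 2 N, 4.5 mm down or more (all of step 1 and contact force between the arm and link below 0.2 N and value of joint zero above 0.0045 m and contact force between stylus and zero above 2 N and contact force between the fingers and stylus above 3 N and angle between stylus's own z axis and vertical below 0.2 rad and horizontal distance between stylus and aperture below 0.007 m and z of stylus in the frame of aperture below -0.02 m); the arm keeps its last pose, push and grip.
It fails at once if the zero button is pressed while the link is not in place on the pillars (value of joint zero above 0.002 m and not (horizontal distance between link and pillar_tops below 0.008 m and angle between the y axis of link and the y axis of fixture, either way round below 0.13 rad and angle between link's own z axis and vertical below 0.07 rad and z of link in the frame of pillar_tops between -0.004 and 0.004 m)).
It fails at once if a bystander is pushed more than 30 mm (distance of any of ring_gauge, cleaner, brush, jar, screwdriver from where it was at the start of the episode above 0.03 m).
It also fails if it takes over 58 s, if anything falls off the work surface, if the arm or the gripper's body presses on something with over 40 N, if the wrist force passes 120 N, or if a joint passes its speed limit or range.

## Working session

There is one attempt and no reset: what is moved stays moved. The work goes in short steps, Python scripts to look and compute and a shell command to move; the robot and the scene stay as the last step left them, time stands still between calls to the robot, and variables do not carry over. Pictures are saved under pics/ and viewed, at most 10 in all, crops included, and the job is handed in when it is done.

```bash
ls; mkdir -p pics
python3 - <<'E'
from plant import ctrl,imaging
import cv2,numpy as np
for n in("top","side"):
    p,d=imaging.snapshot(n); cv2.imwrite(f"pics/{n}0.png",p); np.save(f"{n}0.npy",d)
    m=imaging.camera_model(n); print(n,m["mtx"].round(1).tolist(),m["R"].round(3).tolist(),m["t"].round(3).tolist(), (-m["R"].T@m["t"]).round(3))
print(ctrl.get_obs(),ctrl.tcp_to_grasp)
E
```

```text
pics
top [[399.9, 0.0, 268.2], [0.0, 399.9, 212.9], [0.0, 0.0, 1.0]] [[-0.022, -1.0, -0.017], [-0.983, 0.024, -0.184], [0.184, 0.013, -0.983]] [-0.078, 0.559, 1.278] [ 0.313 -0.109  1.357]
side [[520.7, 0.0, 281.6], [0.0, 520.7, 204.7], [0.0, 0.0, 1.0]] [[-0.975, 0.221, 0.024], [0.108, 0.567, -0.817], [-0.194, -0.793, -0.577]] [0.539, 0.082, 1.776] [0.862 1.243 1.078]
{'clock': 0.1, 'joint_pos': array([ 8.50328610e+01,  2.05863481e+01,  6.37115921e-01, -1.70850706e-02,
       -7.01367335e+01, -1.65059459e+01]), 'qvel': array([-0.01215703, -0.01723131,  0.07342643,  0.05835119, -0.00823973,
        0.02810429]), 'tau': array([-2.18581285e-03, -5.84163201e+01,  2.93749791e+01,  7.01555282e+00,
        1.01801095e-02, -4.25611256e-05]), 'tool_pos': array([0.24697068, 0.62770238, 0.22571505]), 'orientation': array([ 1.79913013e+02, -9.02627164e-03, -2.14788952e+01]), 'force': array([ 0.70179959, -0.02320257, -0.12597208]), 'moment': array([-0.00882413, -0.05467304, -0.01774729]), 'gripper_force': 0.0, 'opening': 0.08748744570663446} 0.0188
```

View pics/top0.png

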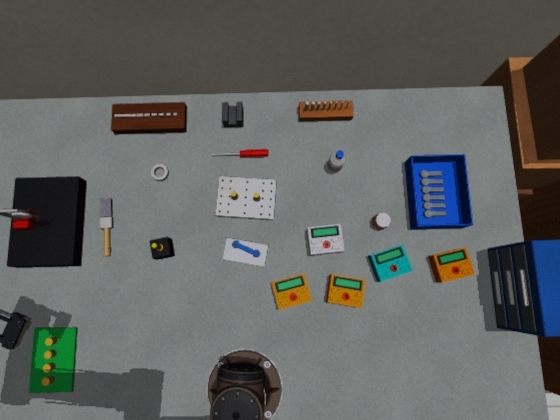

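View pics/side0.png

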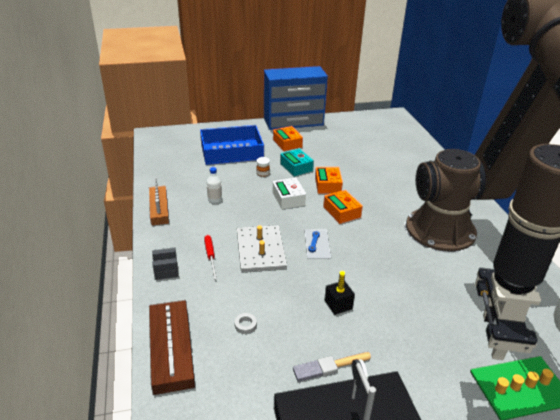

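The top view shows the blue link at (245,249) on its mat, the brass pillars at (234,195) and (256,197), the stylus and stand at (161,247), and the white box at (325,240).

Readout candidates are white (325,240), orange (291,291), orange (346,290), teal (390,263) and orange (452,265). Only the first is white, so that is the one meant. There is a single yellow stylus in a black stand; the pegs on the green board at (48,340) are not it.

```bash
cat > h.py <<'E'
import cv2,numpy as np
from plant import ctrl,imaging
M={n:imaging.camera_model(n) for n in("top","side")}
def cast(n,uv,z):
    m=M[n]; c=-m["R"].T@m["t"]; r=m["R"].T@np.linalg.solve(m["mtx"],[uv[0],uv[1],1]); return c+r*(z-c[2])/r[2]
def proj(n,X):
    m=M[n]; q=m["mtx"]@(m["R"]@np.array(X)+m["t"]); return q[:2]/q[2]
def blobs(p,lo,hi,box,amin=4):
    x0,y0,x1,y1=box; h=cv2.cvtColor(p[y0:y1,x0:x1],cv2.COLOR_BGR2HSV); k=cv2.inRange(h,lo,hi)
    n,l,s,c=cv2.connectedComponentsWithStats(k); out=[]
    for i in range(1,n):
        if s[i,4]>=amin:
            ys,xs=np.where(l==i); out.append((int(s[i,4]),(c[i]+[x0,y0]).round(2),cv2.minAreaRect(np.c_[xs+x0,ys+y0].astype(np.float32)),np.c_[xs+x0,ys+y0]))
    return out
E
python3 - <<'E'
from h import *
T=cv2.imread("pics/top0.png");S=cv2.imread("pics/side0.png")
dt=np.load("top0.npy");ds=np.load("side0.npy")
a=cv2.resize(T[170:275,140:360],None,fx=3.6,fy=3.6,interpolation=2)
b=cv2.resize(S[165:320,220:375],None,fx=1.4,fy=1.4,interpolation=2)
cv2.imwrite("pics/cropT.png",a)
def show(t,n,p,lo,hi,box,z):
    for A,c,r,pts in blobs(p,lo,hi,box): print(t,n,A,c,[np.round(v,1) for v in r],cast(n,c,z).round(4))
B=((100,120,60),(125,255,255));Y=((18,100,90),(35,255,255));R1=((0,120,80),(8,255,255));R2=((170,120,80),(180,255,255))
show("link","top",T,*B,(215,225,275,270),.013); show("link","side",S,*B,(295,220,340,265),.013)
show("pil","top",T,*Y,(210,170,280,225),.063); show("pil","side",S,*Y,(235,215,290,275),.05)
show("sty","top",T,*Y,(140,230,180,262),.18); show("sty","side",S,*Y,(320,260,360,320),.12)
for R in(R1,R2): show("red","top",T,*R,(305,222,345,258),.05); show("red","side",S,*R,(270,170,310,210),.05)
W=((0,0,170),(180,40,255))
show("box","top",T,*W,(300,215,350,262),.05); show("plate","top",T,*W,(205,165,285,228),.018)
E
```

```text
link top 139 [245.31 248.41] [array([245.5, 248.5]), array([29.1,  6.7]), np.float64(24.2)] [ 0.4446 -0.0112  0.013 ]
link side 99 [313.57 241.67] [array([313.4, 241.3]), array([ 6.5, 20.1]), np.float64(13.0)] [ 0.4469 -0.0012  0.013 ]
pil top 23 [233.26 193.7 ] [array([233.3, 193.8]), array([4.2, 4.9]), np.float64(45.0)] [0.6228 0.0232 0.063 ]
pil top 21 [256. 195.] [array([256., 195.]), array([4., 4.]), np.float64(90.0)] [ 0.6164 -0.0524  0.063 ]
pil side 116 [260.53 239.57] [array([261. , 239.9]), array([28.3,  5.4]), np.float64(82.4)] [6.216e-01 1.000e-04 5.000e-02]
sty top 21 [154. 245.] [array([154., 245.]), array([4., 4.]), np.float64(90.0)] [0.4447 0.2475 0.18  ]
sty top 11 [161.18 247.27] [array([161.2, 247.6]), array([1.7, 5.3]), np.float64(14.0)] [0.4374 0.2259 0.18  ]
sty side 123 [340.74 282.48] [array([340. , 281.5]), array([21.,  8.]), np.float64(90.0)] [0.4639 0.3018 0.12  ]
red top 29 [325.97 244.38] [array([326., 244.]), array([6., 6.]), np.float64(90.0)] [ 0.448 -0.278  0.05 ]
box top 19 [339.68 231.79] [array([339.5, 231. ]), array([12.,  3.]), np.float64(90.0)] [ 0.4884 -0.3249  0.05  ]
box top 305 [325.37 244.29] [array([325.5, 239. ]), array([25.5, 32.6]), np.float64(84.0)] [ 0.4483 -0.276   0.05  ]
plate top 1551 [247.82 198.87] [array([245.2, 197.2]), array([56.4, 38. ]), np.float64(4.1)] [ 0.6141 -0.0221  0.018 ]
plate top 4 [223.25 184.25] [array([223.2, 184.1]), array([2.2, 0.9]), np.float64(26.6)] [0.668  0.0623 0.018 ]
```

View pics/cropT.png

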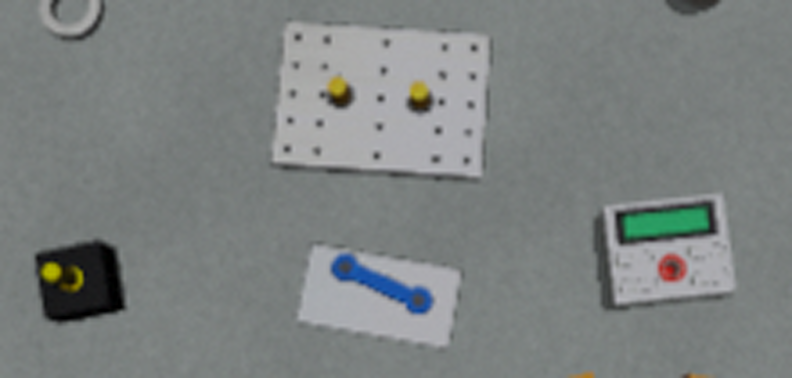

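The crop shows the link eyes at about (236,244) and (256,253) in full-image pixels, the two brass pillars, the stylus top at (154,245), and the red-ringed hole at (326,244) on the white box. This confirms the white box. Next I refine these numbers and check them against the side view.

Run:
```python
from h import *
T=cv2.imread("pics/top0.png");S=cv2.imread("pics/side0.png")
e=[cast("top",c,.013) for c in((235.8,244.2),(256.1,253.3))]
r=blobs(T,(100,120,60),(125,255,255),(215,225,275,270))[0]
bl=cast("top",r[2][0],.013); d=e[0]-e[1]; print("link",(e[0]+e[1])/2,bl,np.linalg.norm(d),np.degrees(np.arctan2(d[1],d[0])))
p=[cast("top",c,.063) for c in((233.26,193.7),(256,195))]; print("pil",sum(p)/2, "plate",cast("top",(245.2,197.2),.018))
st=cast("top",(154,245),.124); fl=cast("top",(161.2,247.3),.064); print("sty",st,fl)
k=blobs(T,(0,0,0),(180,255,60),(140,230,185,265),60)
for q in k: print(q[0],q[2],cast("top",q[2][0],.06))
ap=cast("top",(326,244.2),.05); print("ap",ap)
K=4;x0,y0=230,170
s=cv2.resize(S[y0:y0+145,x0:x0+140],None,fx=K,fy=K,interpolation=cv2.INTER_CUBIC)
for X in e+p+[st,ap]:
    u=proj("side",X); cv2.drawMarker(s,tuple(int(v) for v in (u-[x0,y0]+.5)*K),(255,0,255),0,16,1)
cv2.imwrite("pics/cropS.png",s)
```

```text
link [ 0.44344349 -0.01330269  0.013     ] [ 0.44428022 -0.01188211  0.013     ] 0.0753010677865672 64.64522953785107
pil [ 0.61960741 -0.01457839  0.063     ] plate [ 0.62017264 -0.01319034  0.018     ]
sty [0.45093997 0.26446279 0.124     ] [0.44959918 0.25885252 0.064     ]
388 ((161.78846740722656, 247.94229125976562), (19.807729721069336, 22.357236862182617), 78.69007110595703) [0.44787753 0.25800316 0.06      ]
ap [ 0.44858969 -0.27811376  0.05      ]
```

View pics/cropS.png

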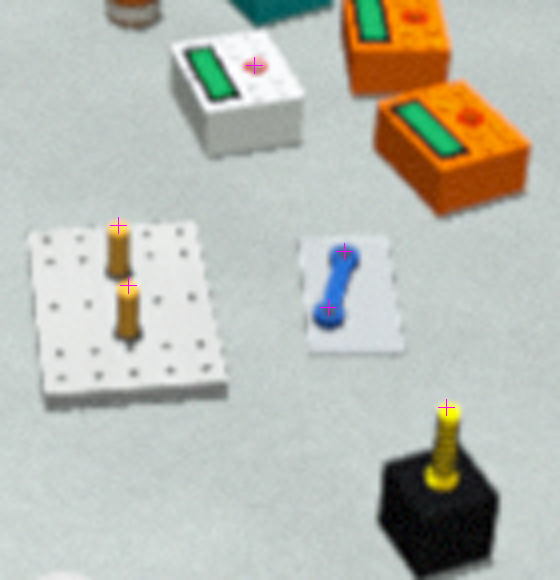

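In the side crop every top-view estimate lands on its object, within about 1 px: hole (255,65), pillar tops (118,226) and (128,286), eyes (344,251) and (329,309), stylus top (447,407). I'm moving to above the link now.

```bash
python3 -m crank '[[[0.0123,-0.04,0],[0,0,-8.5],1],[[0.0123,-0.04,0],[0,0,-8.5],1],[[0.0123,-0.04,0],[0,0,-8.5],1],[[0.0123,-0.04,0],[0,0,-8.5],1],[[0.0123,-0.04,0],[0,0,-8.5],1],[[0.0123,-0.04,0],[0,0,-8.5],1],[[0.0123,-0.04,0],[0,0,-8.5],1],[[0.0123,-0.04,0],[0,0,-8.5],1],[[0.0123,-0.04,0],[0,0,-8.5],1],[[0.0123,-0.04,0],[0,0,-8.5],1],[[0.0123,-0.04,0],[0,0,-8.5],1],[[0.0123,-0.04,0],[0,0,0],1]]'; python3 -m crank '[[[0.0123,-0.04,-0.02],[0,0,0],1],[[0.0123,-0.04,-0.03],[0,0,0],1],[[0.0123,-0.04,-0.03],[0,0,0],1],[[0.0123,-0.04,-0.03],[0,0,0],1],[[0,0,0],[0,0,0],1],[[0,0,0],[0,0,0],1]]'
```

```text
clock: 1.3
tool_pos: [0.3946, 0.1464, 0.2266]
orientation: [180.0, 0.0, -115.3]
force: [1.1, 1.1, -0.7]
opening: 0.0874
gripper_force: 0.0
clock: 1.9
tool_pos: [0.4423, -0.0097, 0.1184]
orientation: [179.9, -0.1, -115.1]
force: [-0.1, 0.0, 0.6]
opening: 0.0875
gripper_force: 0.0
```

```bash
python3 -m crank '[[[0.002,-0.0023,-0.03],[0,0,0],1],[[0,0,-0.03],[0,0,0],1],[[0,0,-0.025],[0,0,0],1],[[0,0,-0.015],[0,0,0],1],[[0,0,-0.012],[0,0,0],1],[[0,0,0],[0,0,0],1],[[0,0,0],[0,0,0],1]]';python3 -m crank '[[[0,0,0],[0,0,0],-1],[[0,0,0],[0,0,0],-1],[[0,0,0],[0,0,0],-1],[[0,0,0],[0,0,0],-1],[[0,0,0],[0,0,0],-1],[[0,0,0],[0,0,0],-1],[[0,0,0],[0,0,0],-1],[[0,0,0],[0,0,0],-1]]'
```

```text
clock: 2.6
tool_pos: [0.4455, -0.0096, 0.008]
orientation: [-180.0, 0.0, -114.9]
force: [0.7, 0.2, 0.4]
opening: 0.0877
gripper_force: 0.0
clock: 3.4
tool_pos: [0.4448, -0.0107, 0.0071]
orientation: [180.0, -0.0, -115.0]
force: [0.2, 0.1, -0.4]
opening: 0.0294
gripper_force: 0.0
```

```bash
python3 -m crank '[[[0,0,0],[0,0,0],-1],[[0,0,0],[0,0,0],-1],[[0,0,0],[0,0,0],-1],[[0,0,0],[0,0,0],-1],[[0,0,0],[0,0,0],-1]]'; python3 -m crank '[[[0,0,0.02],[0,0,0],-1],[[0,0,0.04],[0,0,0],-1],[[0,0,0.04],[0,0,0],-1],[[0,0,0.02],[0,0,0],-1],[[0,0,0],[0,0,0],-1],[[0,0,0],[0,0,0],-1]]'
python3 - <<'E'
from h import *
for n,b in(("top",(215,190,275,270)),("side",(255,180,350,265))):
    p,_=imaging.snapshot(n); cv2.imwrite(f"pics/{n}1.png",p)
E
python3 - <<'E'
import cv2,numpy as np
a=cv2.imread("pics/top1.png")[185:285,190:300];b=cv2.imread("pics/side1.png")[140:260,250:370]
a=cv2.resize(a,(400,364),interpolation=2);b=cv2.resize(b,(400,400),interpolation=2)
cv2.imwrite("pics/lift.png",np.hstack([cv2.copyMakeBorder(a,0,36,0,0,0),b]))
E
```

```text
clock: 3.9
tool_pos: [0.4448, -0.0107, 0.0071]
orientation: [180.0, -0.0, -115.0]
force: [-0.4, 0.1, -1.0]
opening: 0.0152
gripper_force: 30.0
clock: 4.5
tool_pos: [0.4446, -0.0107, 0.1271]
orientation: [-180.0, 0.0, -115.0]
force: [-0.1, 0.4, -2.1]
opening: 0.0154
gripper_force: 30.0
```

View pics/lift.png

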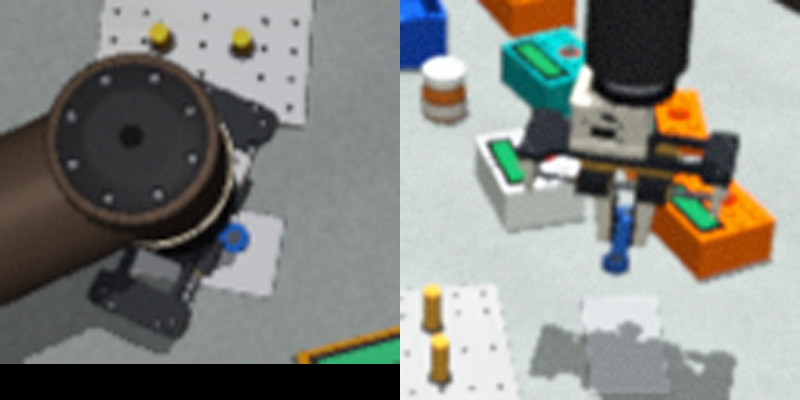

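The link is gripped and lifted: the top view shows one eye at (254.3,250.5) and the side view shows the other at (314.8,218.0). I'll work out where the link sits in the gripper.

Run:
```python
from h import *
T=cv2.imread("pics/top1.png");S=cv2.imread("pics/side1.png")
B=((100,120,60),(125,255,255))
for n,p,b in(("top",T,(245,240,265,262)),("side",S,(300,195,325,228))):
    for q in blobs(p,*B,b): print(n,q[0],q[1],q[2],q[3].min(0),q[3].max(0))
d=np.array([np.cos(np.radians(65)),np.sin(np.radians(65))])
c=np.array([.4446,-.0107])
for n,uv in(("top",(254.35,250.45)),("side",(314.8,217.5))):
    X=cast(n,uv,.133)[:2]; r=X-c; print(n,X,"along",r@d,"perp",r@[-d[1],d[0]])
print(proj("side",[*(c+.038*d),.133]),proj("side",[*(c-.038*d),.133]))
```

```text
top 41 [253.8 249.8] ((253.5, 249.5), (7.0, 7.0), 90.0) [250 246] [257 253]
side 97 [315.44 211.98] ((315.0751037597656, 211.5115203857422), (6.386402130126953, 19.08317756652832), 8.746161460876465) [311 202] [319 221]
top [ 0.42594182 -0.04757932] along -0.04130930670633446 perp 0.0013241800753499141
side [0.45854218 0.02762089] along 0.040622736174375805 perp 0.003559204414832608
[313.78736688 216.833193  ] [317.66709489 202.97514602]
```

```bash
python3 -m crank '[[[0.03,-0.0007,0],[0,0,5],-1],[[0.04,-0.0007,0],[0,0,5],-1],[[0.04,-0.0007,0],[0,0,5],-1],[[0.04,-0.0007,0],[0,0,5],-1],[[0.025,-0.0007,0],[0,0,0],-1],[[0,0,0],[0,0,0],-1],[[0,0,-0.02],[0,0,0],-1],[[0,0,-0.02],[0,0,0],-1],[[0,0,-0.01],[0,0,0],-1],[[0,0,0],[0,0,0],-1],[[0,0,0],[0,0,0],-1]]'
python3 - <<'E'
from h import *
import cv2,numpy as np
a=imaging.snapshot("top")[0];b=imaging.snapshot("side")[0]
cv2.imwrite("pics/top2.png",a);cv2.imwrite("pics/side2.png",b)
a=cv2.resize(a[150:250,190:300],(400,364),interpolation=2);b=cv2.resize(b[180:280,215:315],(400,400),interpolation=2)
cv2.imwrite("pics/place.png",np.hstack([cv2.copyMakeBorder(a,0,36,0,0,0),b]))
E
```

```text
clock: 5.7
tool_pos: [0.6197, -0.0143, 0.0772]
orientation: [180.0, -0.0, -95.0]
force: [-1.0, 0.1, -0.2]
opening: 0.0157
gripper_force: 30.0
```

View pics/place.png

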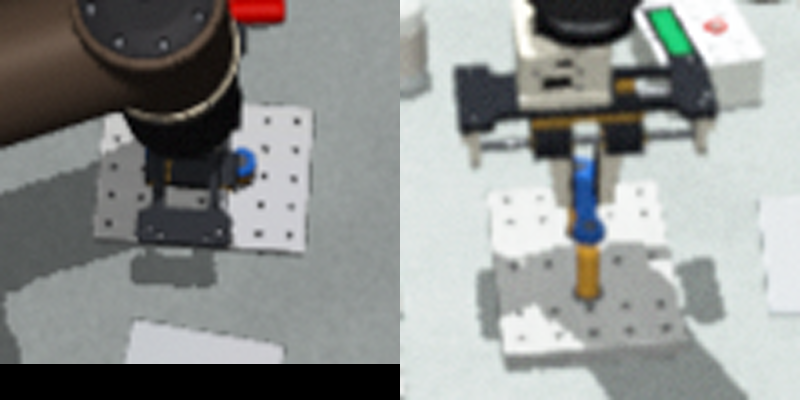

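The link is about 10 mm above the pillars; the eye at side crop (588,230) sits over its pillar at (588,270). Now I lower it and release.

```bash
python3 -m crank '[[[0,0,-0.005],[0,0,0],-1],[[0,0,-0.004],[0,0,0],-1],[[0,0,-0.001],[0,0,0],-1],[[0,0,0],[0,0,0],-1]]'; python3 -m crank '[[[0,0,0],[0,0,0],-0.5],[[0,0,0],[0,0,0],-0.5],[[0,0,0],[0,0,0],-0.3],[[0,0,0],[0,0,0],-0.3],[[0,0,0],[0,0,0],-0.3],[[0,0,0],[0,0,0],-0.3],[[0,0,0],[0,0,0],-0.3],[[0,0,0],[0,0,0],-0.3]]'
```

```text
clock: 6.2
tool_pos: [0.6198, -0.0142, 0.0672]
orientation: [180.0, -0.0, -95.0]
force: [-1.0, -0.1, -0.4]
opening: 0.0157
gripper_force: 30.0
clock: 7.0
tool_pos: [0.6198, -0.0142, 0.0672]
orientation: [-180.0, -0.0, -95.0]
force: [-0.1, 0.2, -0.1]
opening: 0.0306
gripper_force: 0.0
```

Released. I'll go up and back toward the stylus (target 0.4495, 0.263), then check the link.

```bash
python3 -m crank '[[[0,0,0.02],[0,0,0],-0.3],[[0,0,0.04],[0,0,0],-0.3],[[0,0,0.04],[0,0,0],0],[[0,0,0.02],[0,0,0],0],[[-0.02,0.032,0],[0,0,0],0],[[-0.025,0.04,0],[0,0,0],0],[[-0.025,0.04,0],[0,0,0],0],[[-0.025,0.04,0],[0,0,0],0],[[-0.025,0.04,0],[0,0,0],0],[[-0.025,0.04,0],[0,0,0],0],[[-0.025,0.0452,0],[0,0,0],0],[[0,0,0],[0,0,0],0]]'
python3 - <<'E'
from h import *
for n,b in(("top",(215,170,280,225)),("side",(235,205,290,275))):
    p=imaging.snapshot(n)[0]; cv2.imwrite(f"pics/{n}3.png",p)
    for q in blobs(p,(100,120,60),(125,255,255),b): print(n,q[0],q[1],q[2],cast(n,q[2][0],.073 if n=="top" else .071))
E
python3 - <<'E'
import cv2,numpy as np
a=cv2.imread("pics/top3.png")[165:265,140:290];b=cv2.imread("pics/side3.png")[200:330,225:375]
a=cv2.resize(a,(450,300),interpolation=2);b=cv2.resize(b,(346,300),interpolation=2)
cv2.imwrite("pics/rel.png",np.hstack([a,b]))
E
```

```text
clock: 8.2
tool_pos: [0.4486, 0.2659, 0.1877]
orientation: [-180.0, 0.1, -94.7]
force: [0.6, -0.8, 0.1]
opening: 0.0441
gripper_force: 0.0
top 155 [244.4  194.21] ((244.52166748046875, 194.02371215820312), (29.197124481201172, 7.083595275878906), 2.6025619506835938) [ 0.61834856 -0.01498987  0.073     ]
side 103 [260.65 232.9 ] ((260.34527587890625, 232.8415069580078), (20.578886032104492, 6.880105495452881), 79.3803482055664) [ 0.62077227 -0.00711974  0.071     ]
```

View pics/rel.png

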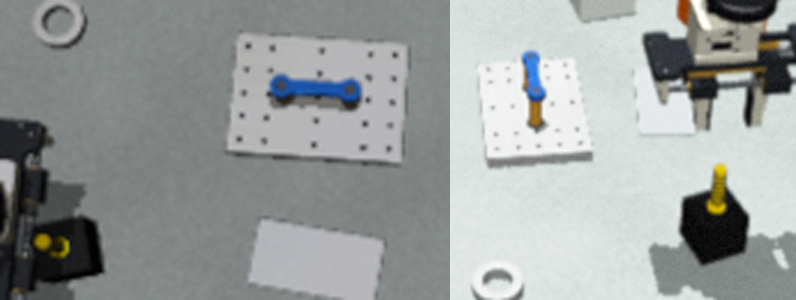

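The link lies across both pillars, its centre about 1.4 mm from their midpoint. The stylus is still upright in its stand, at crop pixel (718,190). Descending onto the handle.

```bash
python3 -m crank '[[[0,0,-0.02],[0,0,0],0],[[0,0,-0.03],[0,0,0],0],[[0,0,-0.03],[0,0,0],0],[[0,0,-0.02],[0,0,0],0],[[0,0,-0.012],[0,0,0],0],[[0,0,0],[0,0,0],0],[[0,0,0],[0,0,0],-1],[[0,0,0],[0,0,0],-1],[[0,0,0],[0,0,0],-1],[[0,0,0],[0,0,0],-1],[[0,0,0],[0,0,0],-1],[[0,0,0],[0,0,0],-1]]'; python3 -m crank '[[[0,0,0],[0,0,0],-1],[[0,0,0],[0,0,0],-1]]'; python3 -c "
from plant import ctrl;o=ctrl.get_obs();print(o['force'],o['moment'])"
```

```text
clock: 9.5
tool_pos: [0.4509, 0.2619, 0.0758]
orientation: [-180.0, 0.0, -95.0]
force: [-0.9, -0.1, 6.1]
opening: 0.0152
gripper_force: 30.0
clock: 9.7
tool_pos: [0.4509, 0.2619, 0.0758]
orientation: [-180.0, 0.0, -94.9]
force: [-1.6, 0.0, 6.9]
opening: 0.0154
gripper_force: 30.0
[-1.62995666  0.02358184  6.85266274] [-2.81301825e-02  5.03092158e-01 -2.15548096e-04]
```

```bash
python3 -m crank '[[[0,0,0.01],[0,0,0],-1],[[0,0,0.03],[0,0,0],-1],[[0,0,0.03],[0,0,0],-1],[[0,0,0.02],[0,0,0],-1],[[0,0,0],[0,0,0],-1],[[0,0,0],[0,0,0],-1]]'
python3 - <<'E'
from h import *
print(ctrl.get_obs()['force'],ctrl.get_obs()['moment'])
a=imaging.snapshot("top")[0];b=imaging.snapshot("side")[0]
cv2.imwrite("pics/top4.png",a);cv2.imwrite("pics/side4.png",b)
o=ctrl.get_obs()['tool_pos']
for z in(o[2]-.07,o[2]-.07+.055): print(proj("side",[o[0],o[1],z]))
cv2.imwrite("pics/sty.png",cv2.resize(b[200:320,280:400],(600,600),interpolation=cv2.INTER_CUBIC))
E
```

```text
clock: 10.3
tool_pos: [0.4505, 0.2616, 0.1656]
orientation: [-180.0, 0.1, -95.0]
force: [0.0, -0.4, 0.1]
opening: 0.0154
gripper_force: 30.0
[ 0.00815135 -0.38147558  0.12044561] [ 8.62363094e-02 -7.94647616e-03  2.19389792e-05]
[340.0796044  278.42765109]
[341.90954864 263.33881189]
```

View pics/sty.png

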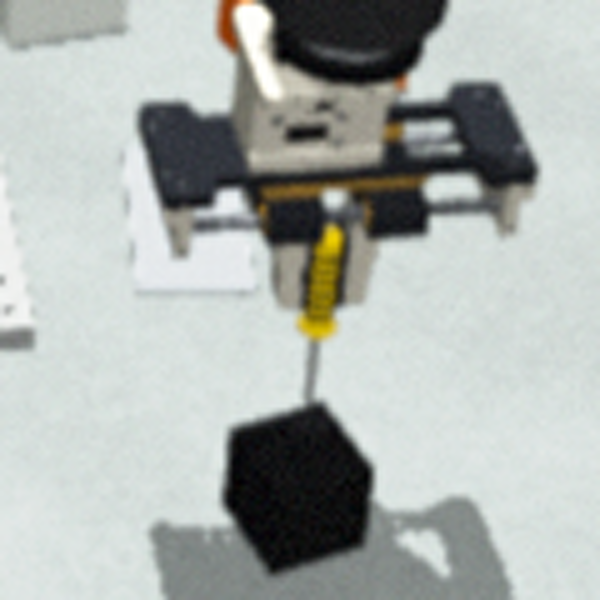

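The stylus is held upright. The flange is at side pixel (343.2,265) and the pin end near (341.3,279.6), slightly off the prediction, so I'll check it again above the hole.

```bash
python3 -m crank '[[[0,-0.03,0],[0,0,0],-1],[[0,-0.045,0],[0,0,0],-1],[[0,-0.049,0],[0,0,0],-1],[[0,-0.049,0],[0,0,0],-1],[[0,-0.049,0],[0,0,0],-1],[[0,-0.049,0],[0,0,0],-1],[[0,-0.049,0],[0,0,0],-1],[[0,-0.049,0],[0,0,0],-1],[[0,-0.049,0],[0,0,0],-1],[[0,-0.049,0],[0,0,0],-1],[[0,-0.045,0],[0,0,0],-1],[[0,-0.03,0],[0,0,0],-1]]'; python3 -m crank '[[[-0.002,0,-0.01],[0,0,0],-1],[[0,0,-0.01],[0,0,0],-1],[[0,0,-0.01],[0,0,0],-1],[[0,0,0],[0,0,0],-1],[[0,0,0],[0,0,0],-1]]'
python3 - <<'E'
from h import *
a=imaging.snapshot("top")[0];b=imaging.snapshot("side")[0]
cv2.imwrite("pics/top5.png",a);cv2.imwrite("pics/side5.png",b)
o=ctrl.get_obs()['tool_pos']
for h in(0,.055): print(proj("side",[o[0],o[1],o[2]-.0708+h]),proj("top",[o[0],o[1],o[2]-.0708+h]))
print("ap",proj("side",[.4486,-.2781,.05]),proj("top",[.4486,-.2781,.05]))
f=lambda p,u,v:cv2.resize(p[v:v+50,u:u+50],(400,400),interpolation=cv2.INTER_CUBIC)
cv2.imwrite("pics/hole.png",np.hstack([f(a,300,215),f(b,265,155)]))
E
```

```text
clock: 11.6
tool_pos: [0.4495, -0.283, 0.1638]
orientation: [179.9, 0.0, -95.1]
force: [0.0, 0.2, -0.8]
opening: 0.0158
gripper_force: 30.0
clock: 12.1
tool_pos: [0.4487, -0.2796, 0.1349]
orientation: [180.0, -0.0, -94.9]
force: [0.2, 0.0, 0.8]
opening: 0.0159
gripper_force: 30.0
[292.8960607  182.27518455] [327.11662736 243.51080623]
[293.46951188 169.18818381] [329.38206944 241.5889774 ]
ap [293.02476123 185.9768121 ] [325.99563234 244.19695391]
```

View pics/hole.png

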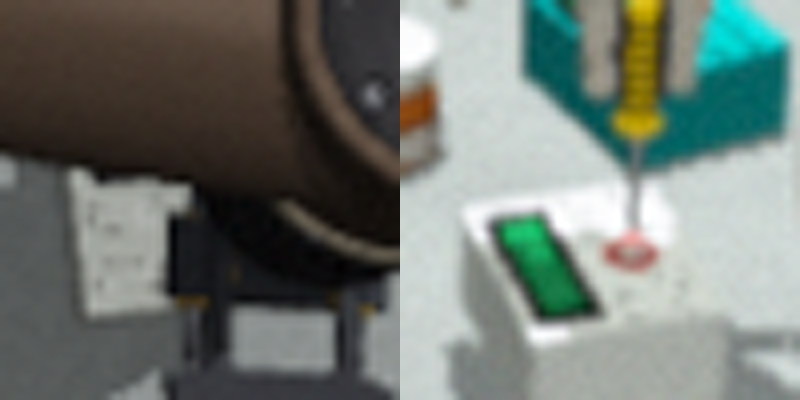

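In the side view the tip (293.7,183) stands over the ring (293.4,186). The y offset is only weakly visible there, so I'll measure it from the flange's lower rim.

Run:
```python
from h import *
t=np.linspace(0,2*np.pi,200)
def rim(X,h,r=.011): return max((proj("side",[X[0]+r*np.cos(a),X[1]+r*np.sin(a),X[2]+h])[1] for a in t))
for f,X,b in(("side4",[.4505,.2616,.0948],(330,240,356,285)),("side5",[.4487,-.2796,.0641],(283,150,306,182))):
    p=cv2.imread(f"pics/{f}.png").astype(float); x0,y0,x1,y1=b
    Y=(p[...,2]-p[...,0])[y0:y1,x0:x1]; u=proj("side",[X[0],X[1],X[2]+.057])
    row=Y.max(1); i=np.argmax(Y[:,:].sum(1))
    c=int(round((Y[i-1:i+2].clip(30)-30).sum(0)@np.arange(Y.shape[1])/(Y[i-1:i+2].clip(30)-30).sum()))
    col=Y[:,c-1:c+2].mean(1); print(f,"rowmax",i+y0,"col",c+x0,"pred u",u,"rim pred",rim(X,.055)); print(np.c_[np.arange(y0,y1),col][max(i-3,0):i+7].round(0).tolist())
    print("px/m y",(proj("side",[X[0],X[1]+.01,X[2]])-proj("side",X))*100,"x",(proj("side",[X[0]+.01,X[1],X[2]])-proj("side",X))*100)
    w=(Y[:i-3].clip(40)-40); ys,xs=np.mgrid[:w.shape[0],:w.shape[1]]; print("handle u",(w*xs).sum()/w.sum()+x0,"v",(w*ys).sum()/w.sum()+y0)
```

```text
side4 rowmax 265 col 343 pred u [341.90414401 262.81762977] rim pred 266.1463971784486
[[262.0, 133.0], [263.0, 120.0], [264.0, 156.0], [265.0, 196.0], [266.0, 198.0], [267.0, 115.0], [268.0, 28.0], [269.0, -3.0], [270.0, -4.0], [271.0, -4.0]]
px/m y [113.95392879 249.49713162] x [-348.53285964   49.68223498]
handle u 344.8027883396705 v 252.43130544993662
side5 rowmax 155 col 295 pred u [293.64052641 168.90760396] rim pred 171.023100385355
[[152.0, -192.0], [153.0, -86.0], [154.0, 86.0], [155.0, 183.0], [156.0, 184.0], [157.0, 154.0], [158.0, 116.0], [159.0, 127.0], [160.0, 116.0], [161.0, 130.0]]
px/m y [ 66.64583095 148.81994858] x [-270.07958181   27.82846891]
handle u 284.0 v 150.0
```

```bash
python3 -m crank '[[[0,-0.0013,0],[0,0,0],-1],[[0,0,-0.007],[0,0,0],-1],[[0,0,-0.006],[0,0,0],-1],[[0,0,-0.004],[0,0,0],-1],[[0,0,0],[0,0,0],-1]]';python3 -m crank '[[[0,0,-0.006],[0,0,0],-1],[[0,0,-0.006],[0,0,0],-1],[[0,0,0],[0,0,0],-1],[[0,0,0],[0,0,0],-1]]'
```

```text
clock: 12.7
tool_pos: [0.448, -0.2816, 0.1172]
orientation: [179.9, 0.0, -95.0]
force: [-0.7, 0.6, 0.3]
opening: 0.0155
gripper_force: 30.0
clock: 13.1
tool_pos: [0.4485, -0.2817, 0.1059]
orientation: [180.0, 0.0, -95.0]
force: [0.7, -0.1, -0.6]
opening: 0.0153
gripper_force: 30.0
```

```bash
python3 -m crank '[[[0,0,-0.004],[0,0,0],-1],[[0,0,-0.003],[0,0,0],-1],[[0,0,0],[0,0,0],-1],[[0,0,0],[0,0,0],-1]]';python3 -m crank '[[[0,0,-0.002],[0,0,0],-1],[[0,0,-0.001],[0,0,0],-1],[[0,0,0],[0,0,0],-1],[[0,0,0],[0,0,0],-1]]'
```

```text
clock: 13.5
tool_pos: [0.4489, -0.2818, 0.0994]
orientation: [-180.0, -0.0, -95.0]
force: [0.1, 0.4, 2.1]
opening: 0.0154
gripper_force: 30.0
clock: 13.9
tool_pos: [0.4489, -0.2818, 0.0964]
orientation: [-180.0, -0.0, -95.0]
force: [0.4, -0.1, 3.7]
opening: 0.0156
gripper_force: 30.0
```

Button contact behaves as expected: 2.1 N, then 3.7 N with no side force. I'll press on to the stop.

```bash
python3 -m crank '[[[0,0,-0.0015],[0,0,0],-1],[[0,0,0],[0,0,0],-1],[[0,0,0],[0,0,0],-1]]';python3 -m crank '[[[0,0,-0.001],[0,0,0],-1],[[0,0,0],[0,0,0],-1],[[0,0,0],[0,0,0],-1]]'
```

```text
clock: 14.2
tool_pos: [0.4489, -0.2818, 0.0948]
orientation: [-180.0, -0.0, -95.0]
force: [0.3, 0.1, 5.5]
opening: 0.0154
gripper_force: 30.0
clock: 14.5
tool_pos: [0.449, -0.2819, 0.0941]
orientation: [-180.0, -0.0, -95.0]
force: [1.2, -0.3, 7.5]
opening: 0.0155
gripper_force: 30.0
```

```bash
python3 -m crank '[[[0,0,-0.001],[0,0,0],-1],[[0,0,0],[0,0,0],-1],[[0,0,0],[0,0,0],-1],[[0,0,0],[0,0,0],-1]]'
python3 - <<'E'
from h import *
print(ctrl.get_obs()['force'],ctrl.get_obs()['moment'])
for n,b in(("top",(215,170,280,225)),("side",(235,205,290,275))):
    p=imaging.snapshot(n)[0]
    for q in blobs(p,(100,120,60),(125,255,255),b): print(n,q[0],q[1],q[2])
    if n=="side": cv2.imwrite("pics/fin.png",cv2.resize(p[130:280,220:370],(600,600),interpolation=cv2.INTER_CUBIC))
E
```

```text
clock: 14.9
tool_pos: [0.4491, -0.2821, 0.0938]
orientation: [-179.9, -0.0, -94.9]
force: [-2.4, 1.5, 12.9]
opening: 0.0153
gripper_force: 30.0
[-2.40860641  1.45452284 12.86437963] [0.72753434 0.49470592 0.0152849 ]
top 47 [233.83 193.6 ] ((234.0, 193.5), (7.0, 8.0), 90.0)
side 104 [260.62 232.77] ((260.34527587890625, 232.8415069580078), (20.578886032104492, 6.880105495452881), 79.3803482055664)
```

View pics/fin.png

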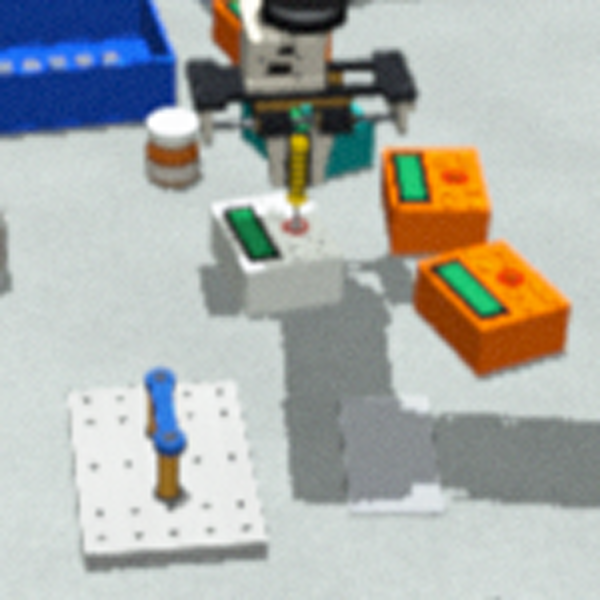

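The link is on the pillars, unchanged in the side view. The pin goes into the ring at crop (295,227), and the jump to 12.9 N means the button is on its stop. Handing in.

```bash
python3 -c "
from plant import close_job
print(close_job())"
```

```text
the job is handed in; nothing more can be done
None
```

I handed the job in at about 15 s, with the link resting on both pillars and the stylus held upright, pressing the zero button onto its stop at about 13 N; the hand-in returned no verdict.

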